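# Draw out a telescopic reaching hook on the stockroom bench

## Task

Lay the closed reaching hook flat in the bench rest, handle sticking out through the rest's wide slot, and let go of it. Then take it by the handle, squeeze in the button on the handle's side and, with the button in, draw the handle out past the first stop to the second stop, where it comes no further; finish while still gripping the handle and holding it fully out against its return spring. Set the hook down rather than dropping it, and leave the other things on the bench alone.

Things in the scene. Friction and masses are not known exactly. Their poses are not given: they have to be found in the camera images.
- pole_mid (a point): Loose reaching hook, 0.4-0.7 kg: square aluminium tube 200 long, 32 wide, 30 high; steel hook at one end, black handle at the other. Point: in the tube at half height, 30 mm from its middle towards the handle, near the balance point; pick up here. x along the tube to the handle, y to the button's side, z up. Tube spans x = -130 to +70, handle (closed) +94 to +164, on a 14 mm square rod.
- hook_bend (a point): Outer bend of the hook, 145 mm behind the tube's middle, on the tube's axis: a 6 mm steel bar that sticks out of the tube's rear end and here bends 35 mm sideways to the button's side. Same axes as pole_mid.
- button_mid (a point): Middle of the handle's width and height at the middle of the button's length: grip here across y. Axes as pole_mid; moves with the handle. Handle: black, 24 wide, 28 high, spans x = -45 to +25, level with the tube. The grey button, 28 long, 16 high, stands 5 mm proud of the +y side: 29 wide over it, 25 with it in. Pads over it squeeze it in.
- squeeze (a joint): The button on the handle's side, m: 0 out, 0.004 fully in. Sprung: 3 N to start, 7 N fully in; springs out when let go. From about 0.003 in, it frees the handle to slide.
- handle (a joint): How far the handle is drawn out, m: 0 closed, 0.100 second stop (solid end). With the button out it is locked near 0 (3 mm play); if the button comes out on the way it is caught at the first stop, 0.053. A return spring pulls it in (2.5 N closed, 5 N at the second stop): let go there, it goes back to about 0.073.
- rest: Fixed bench rest: plywood board 224 x 70 x 15 thick, on it a compartment for the tube, 212 x 40 inside, open upward. Origin: centre of the board's underside; x along it to the wide-slot end, z up. Floor 15, walls and end plates 41 above the bench. Long walls have finger gaps from x = -46 to +82. Laid centrally, pole_mid is at (30, 0, 30) mm in this frame. Pulled, the tube meets the +x plate.
- rest_slot (a point): Wide slot, 22 mm, open at the top, in the rest's +x steel end plate (6 thick), through which the handle's rod must pass. Point: on the plate's outer face, 112 from the rest's centre, 30 above the bench. The other end plate's slot, for the hook, is 13 wide. Axes as rest.
- carton: Bystander: brown carton 110 x 160 x 75 high. Origin: centre of its underside.
- switch_box: Bystander: white and blue box 75 x 75 x 50 high. Origin: centre of its underside.
- tape_roll: Bystander: cardboard roll 104 across, 48 high, lying flat. Origin: centre of its underside.
Not all that is in view belongs to the job. Several things have the shape of the rest; the one meant has the colours described above.

How it is judged:
On the way, in this order (a step that is already met when the one before it is completed fails the run):
1. the closed reaching hook lies flat in the rest, handle through the wide slot, and is let go (x of pole_mid in the frame of rest between 0.012 and 0.048 m and y of pole_mid in the frame of rest between -0.009 and 0.009 m and z of pole_mid in the frame of rest below 0.036 m and x of button_mid in the frame of rest above 0.1 m and angle between the x axis of pole_mid and the x axis of rest, either way round below 0.1 rad and angle between pole_mid's own z axis and vertical below 0.08 rad and value of joint handle below 0.01 m and contact force between the fingers and pole below 0.1 N and linear speed of pole below 0.03 m/s), for 0.2 s.
2. with the hook in the rest, the button is squeezed in between the fingers while the handle is still closed (x of pole_mid in the frame of rest between 0.012 and 0.048 m and y of pole_mid in the frame of rest between -0.009 and 0.009 m and z of pole_mid in the frame of rest below 0.036 m and x of button_mid in the frame of rest above 0.1 m and angle between the x axis of pole_mid and the x axis of rest, either way round below 0.1 rad and angle between pole_mid's own z axis and vertical below 0.08 rad and value of joint squeeze above 0.0025 m and contact force between the fingers and squeeze above 2 N and value of joint handle below 0.02 m), for 0.1 s.
At the end, for the whole second after the job is handed in: The tube lies flat in the compartment (under 6 mm above its floor), handle out of the wide slot; the handle is drawn out at least 93 of 100 mm, at rest, gripped by the fingers with over 2 N, which alone keep it out; bystanders within 30 mm of their start (x of pole_mid in the frame of rest between 0.012 and 0.048 m and y of pole_mid in the frame of rest between -0.009 and 0.009 m and z of pole_mid in the frame of rest below 0.036 m and x of button_mid in the frame of rest above 0.1 m and angle between the x axis of pole_mid and the x axis of rest, either way round below 0.1 rad and angle between pole_mid's own z axis and vertical below 0.08 rad and value of joint handle above 0.093 m and velocity of joint handle below 0.02 m/s and contact force between the fingers and handle above 2 N and distance of each of carton, switch_box, tape_roll from where it was at the start of the episode below 0.03 m); the arm keeps its last pose, push and grip.
It fails at once if a bystander is moved by more than 30 mm (distance of any of carton, switch_box, tape_roll from where it was at the start of the episode above 0.03 m).
It fails at once if the hook is dropped (falls free from more than about 30 mm) (linear speed of pole above 0.75 m/s and contact force between the fingers and pole below 0.1 N).
It also fails if it takes over 51 s, if anything falls off the work surface, if the arm or the gripper's body presses on something with over 40 N, if the wrist force passes 120 N, or if a joint passes its speed limit or range.

## Robot

A 7-joint arm with a two-finger parallel gripper is mounted at the origin on the work surface. World frame = base frame: x ahead of the robot, y to its left, z up, the work surface at z = 0. Lengths are in m, angles in rad, forces in N, time in s.
With the tool pointing down it reaches from about 0.35 to 0.9 m from the base axis. Payload 19.9 kg.
Tool frame: the origin (TCP) lies between the finger pads; the fingertips stand 19 mm ahead of it and the grasp point (between the pads) is the TCP; z points along the fingers, y is the direction in which the jaws open and shut (so a half turn about z gives the same grasp; the last joint's range is limited). The gripper opens to 94 mm and grips with 3 to 60 N. Pads are 16 mm wide; open, the fingers measure 119 mm over their backs; the gripper's body (75 mm by 177 mm) begins 78 mm behind the grasp point.
Start: joints at [1.266, 0.417, -0.01, 1.614, 0.005, 1.111, -0.053], TCP at [0.162, -0.604, 0.224] pointing down, gripper open.
Joint ranges: [-2.81, 2.81], [-0.39, 2.02], [-1.27, 1.25], [0.06, 2.57], [-1.19, 4.33], [0.19, 2], [-2.82, 2.82]. Speed limits (rad/s): [1.89, 1.89, 2.39, 2.39, 3.01, 3.01, 3.01].

## Interface

Orientations are given as a 3x3 rotation matrix whose columns are the frame's x, y, z axes.
In Python, from rig import robot gives the robot as it stands. Calls block until the motion is done:
- robot.move_ptp(position, orientation): joint-space move of the TCP to a pose.
- robot.move_linear(position, velocity=0.15, frame=None, threshold=None): straight line of the TCP; frame=None keeps the orientation; velocity is the mean speed in m/s. With threshold (N) it stops when the force on the tool has changed by that much, and returns True; else False.
- robot.goto_joints(angles): joint-space move.
- robot.gripper_to(opening): finger opening in m; the grip force is fixed at half the most; returns when the fingers have stopped.
- robot.pause(seconds).
- robot.ik(position, orientation): joint angles nearest the present ones, or None.
- robot.get_state(): the state.
- robot.grab_frame(name): name is "side" or "top"; returns the picture (384x512x3 uint8, red, green, blue); there is no depth.
- robot.camera_info(name): a dict with "fx", "fy", "cx", "cy" (pixels), "rvec" (rotation vector, rad) and "tvec" (3), from world to camera coordinates, as OpenCV has them. Camera axes: x right, y down, z forward; pixel columns grow to the right and rows downward; lengths in m; the calibration is good to about 2 mm. A picture is of the moment at which its call begins. camera_info takes no time and is no camera call.
A pose or a line that the arm cannot do raises robot.PlanningError and nothing moves.
- robot.sign_off(): hands the job in, once; it reports no verdict.
The state is a dict: "time": time; "qpos": joint angles; "joint_vel": joint speeds; "effort": joint torques, N m; "ee_pos": TCP position; "tool_rot": TCP orientation; "force": force on the tool from outside, world axes, zero at the start; "moment": the same for the moment, N m; "opening": finger opening in m.
Only numpy, scipy, OpenCV 4.12 (cv2) and the standard library are available. Lean on these libraries where they do the work, as an engineer would, in place of code of your own. Each camera call takes 0.05 s, during which the arm holds its last target.

## Working session

There is one attempt and no reset: what is moved stays moved. The work goes in short steps, each a Python script; the robot and the scene stay as the last script left them, time stands still between calls to the robot, and variables do not carry over. Pictures are saved under pics/ and viewed, and the job is handed in when it is done.

```bash
ls; mkdir -p pics; python3 - <<'E'
from rig import robot
import cv2
for n in("side","top"):
    im=robot.grab_frame(n); cv2.imwrite(f"pics/{n}0.png",cv2.cvtColor(im,cv2.COLOR_RGB2BGR)); print(robot.camera_info(n))
print(robot.get_state())
E
```

```text
pics
{'fx': 362.8143858277957, 'fy': 362.8143858277957, 'cx': 253.73646193471794, 'cy': 194.0633958884902, 'rvec': array([ 0.41423527, -2.65855971,  1.35416852]), 'tvec': array([0.47701251, 0.10859631, 1.21635309])}
{'fx': 495.1993692143702, 'fy': 495.1993692143702, 'cx': 261.15913365068593, 'cy': 182.04103684745562, 'rvec': array([ 2.13381507, -2.19693956,  0.12488684]), 'tvec': array([0.04897303, 0.46580113, 1.73448723])}
{'time': 0.1, 'qpos': array([ 1.26649596,  0.41791785, -0.01027818,  1.61409662,  0.00470258,
        1.11068784, -0.053007  ]), 'joint_vel': array([ 0.0005867 , -0.00116115, -0.00019475, -0.00021032, -0.0007702 ,
       -0.00025011, -0.00078718]), 'effort': array([ 2.37177606e-03, -8.52582407e+01,  6.40365556e-01, -4.26689208e+01,
       -4.88370191e-02,  1.64584868e-02,  1.96488440e-04]), 'ee_pos': array([ 0.16226215, -0.60324977,  0.22389301]), 'tool_rot': array([[ 9.65671608e-01,  2.59765674e-01, -3.75056034e-04],
       [ 2.59765926e-01, -9.65671074e-01,  1.01968295e-03],
       [-9.73021351e-05, -1.08210565e-03, -9.99999410e-01]]), 'force': array([-0.94638622, -0.87318497,  0.16586195]), 'moment': array([-0.04924289,  0.05885365,  0.03318471]), 'opening': 0.09398596404062037}
```

View pics/side0.png

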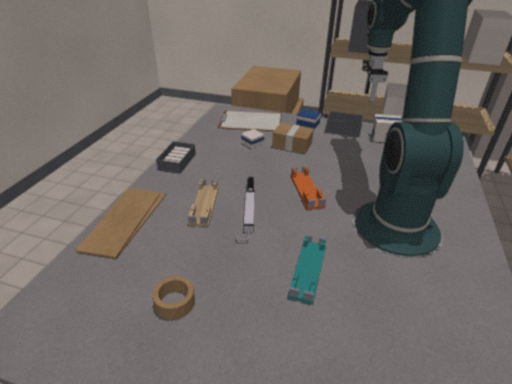

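View pics/top0.png

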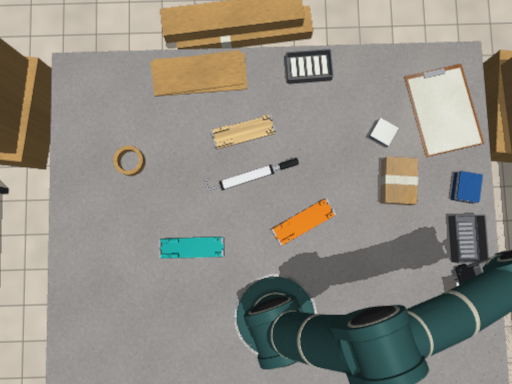

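```bash
python3 - <<'E'
import cv2,numpy as np
t=cv2.imread("pics/top0.png"); s=cv2.imread("pics/side0.png")
a=cv2.resize(t[105:200,195:315],(800,633),interpolation=cv2.INTER_CUBIC)[:600]
b=cv2.resize(s[165:255,180:270],(600,600),interpolation=cv2.INTER_CUBIC)
cv2.imwrite("pics/tz.png",a);cv2.imwrite("pics/sz.png",b)
E
```

```text
(no output)
```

View pics/tz.png

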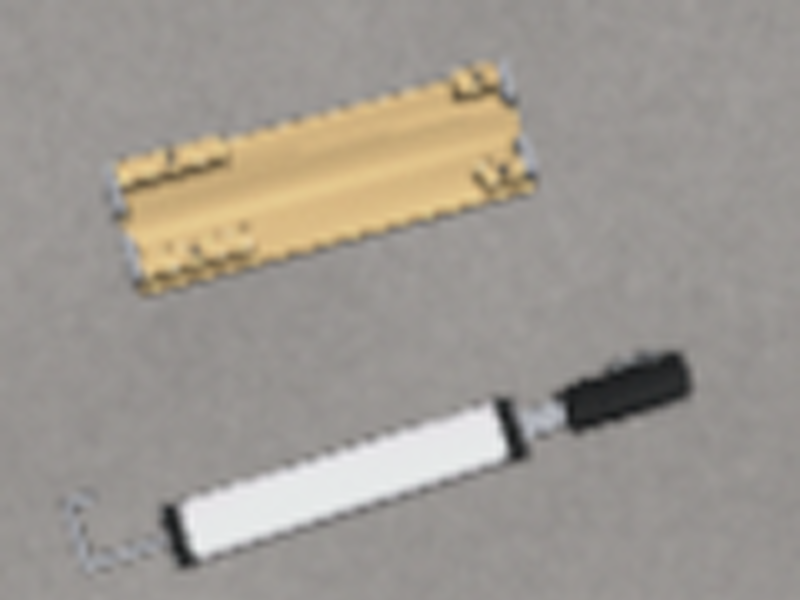

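View pics/sz.png

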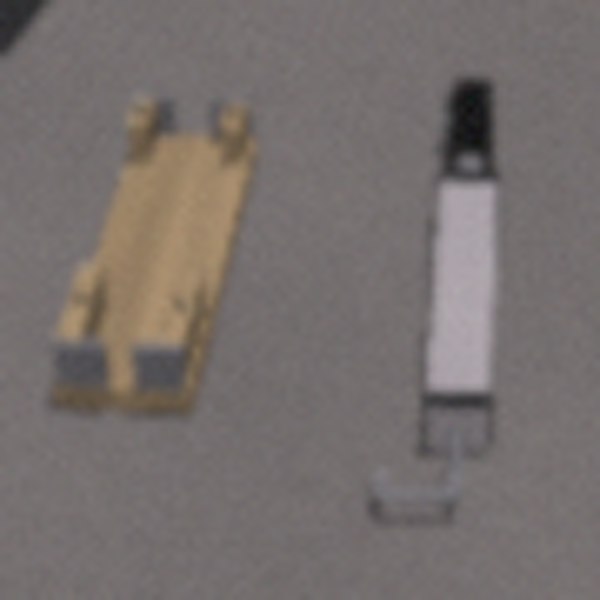

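```bash
cat > h.py <<'E'
import cv2,numpy as np
from rig import robot
C={n:robot.camera_info(n) for n in("side","top")}
def proj(n,P):
    c=C[n];K=np.array([[c["fx"],0,c["cx"]],[0,c["fy"],c["cy"]],[0,0,1]])
    return cv2.projectPoints(np.array(P,float).reshape(-1,1,3),c["rvec"],c["tvec"],K,None)[0].reshape(-1,2)
def unproj(n,uv,z):
    c=C[n];R=cv2.Rodrigues(c["rvec"])[0];o=-R.T@c["tvec"]
    d=R.T@np.array([(uv[0]-c["cx"])/c["fx"],(uv[1]-c["cy"])/c["fy"],1.]);return o+d*(z-o[2])/d[2]
def Rz(a): return np.array([[np.cos(a),-np.sin(a),0],[np.sin(a),np.cos(a),0],[0,0,1]])
def T(p,pts): # p=(x,y,yaw) origin on bench
    return (Rz(p[2])@np.array(pts,float).T).T+np.array([p[0],p[1],0])
def box(x0,x1,y0,y1,z0,z1): return [(x,y,z) for x in(x0,x1) for y in(y0,y1) for z in(z0,z1)]
def sil(n,p,boxes,shape=(384,512),S=8):
    # antialiased union of convex projections
    m=np.zeros((shape[0]*S,shape[1]*S),np.uint8)
    for b in boxes:
        q=(proj(n,T(p,b))+0.5)*S-0.5
        cv2.fillConvexPoly(m,cv2.convexHull(np.round(q).astype(np.int32)),255)
    return cv2.resize(m,(shape[1],shape[0]),interpolation=cv2.INTER_AREA).astype(float)/255
def grab(n,f=None):
    im=cv2.cvtColor(robot.grab_frame(n),cv2.COLOR_RGB2BGR)
    if f: cv2.imwrite("pics/"+f,im)
    return im
E
python3 - <<'E'
from h import *
for n in C:
    R=cv2.Rodrigues(C[n]["rvec"])[0];print(n,-R.T@C[n]["tvec"],R[2])
t=cv2.imread("pics/top0.png"); s=cv2.imread("pics/side0.png")
f=lambda zx,zy:(zx/6.667+195-.5,zy/6.667+105-.5)
for q in[(163,507),(187,567),(510,398),(527,458)]: print("tube",unproj("top",f(*q),.03)[:2])
print("rod/handle end",unproj("top",f(688,372),.03)[:2])
for q in[(108,165),(140,295),(515,62),(538,190)]: print("rest",unproj("top",f(*q),.015)[:2])
hsv=cv2.cvtColor(t,cv2.COLOR_BGR2HSV);print(hsv[131,235:250:3],t[160,210],t[177,245],t[150,255])
hsv=cv2.cvtColor(s,cv2.COLOR_BGR2HSV);print(hsv[200,200:210:3],s[210,249],s[210,230])
E
```

```text
side [0.18670875 1.0218272  0.79991121] [ 0.2370205  -0.77250444 -0.58911643]
top [0.27097997 0.0444869  1.77550155] [ 0.11136193 -0.00517512 -0.99376644]
tube [0.47626387 0.18492233]
tube [0.44382612 0.17281865]
tube [ 0.52948681 -0.00149347]
tube [ 0.49692234 -0.00953599]
rod/handle end [ 0.54076956 -0.09708079]
rest [0.66579128 0.2122821 ]
rest [0.59372954 0.19627577]
rest [ 0.71656659 -0.01043497]
rest [ 0.6452512  -0.02066538]
[[ 19 102 198]
 [ 19  99 201]
 [ 19 101 210]
 [ 19  99 218]
 [ 20  98 226]] [144 146 150] [233 233 230] [150 152 156]
[[ 16  86 148]
 [ 18  84 154]
 [ 16  87 168]
 [ 17  84 160]] [170 164 171] [109 109 114]
```

```bash
cat > fit.py <<'E'
from h import *
from scipy.optimize import minimize
t=cv2.imread("pics/top0.png"); s=cv2.imread("pics/side0.png")
def fitit(f,p0,d):
    best=minimize(f,p0,method="Nelder-Mead",options=dict(initial_simplex=np.vstack([p0]+[np.array(p0)+np.eye(len(p0))[i]*d[i] for i in range(len(p0))]),xatol=1e-5,fatol=1e-4,maxiter=400));return best.x,best.fun
g=t.astype(float).min(2); a=np.clip((g-150)/(230-150),0,1)
win=np.zeros(g.shape,bool);win[155:200,205:310]=1; 
def ft(q):
    m=sil("top",q[:3],[box(-q[3],q[3],-.016,.016,0 if 0 else .028,.03)],S=16);return ((m-a)**2)[win].sum()
print("tube",fitit(ft,[.487,.087,-1.30,.094],[.005,.005,.05,-.005]))
hsv=cv2.cvtColor(t,cv2.COLOR_BGR2HSV).astype(float);a2=np.clip(hsv[...,1]/95,0,1)
win2=np.zeros(g.shape,bool);win2[105:155,200:285]=1
def fr(q):
    m=sil("top",q[:3],[box(-q[3],q[3],-.035,.035,0,.015)],S=16);return ((m-a2)**2)[win2].sum()
print("rest",fitit(fr,[.655,.095,-1.34,.110],[.005,.005,.05,-.005]))
hs=cv2.cvtColor(s,cv2.COLOR_BGR2HSV).astype(float);a3=np.clip(hs[...,1]-20,0,50)/50
win3=np.zeros(g.shape,bool);win3[175:230,182:225]=1
def fr2(q):
    m=sil("side",q[:3],[box(-q[3],q[3],-.035,.035,0,.015)],S=16);return ((m-a3)**2)[win3].sum()
print("rest side",fitit(fr2,[.655,.095,-1.34,.110],[.005,.005,.05,-.005]))
E
python3 fit.py
```

```text
tube (array([ 0.48795511,  0.08820898, -1.2880605 ,  0.08618843]), np.float64(14.635987240484429))
rest (array([ 0.65595977,  0.09613033, -1.33498053,  0.10766235]), np.float64(50.15622766014776))
rest side (array([ 0.65791404,  0.0937303 , -1.32816338,  0.11281218]), np.float64(136.08238692810457))
```

```bash
cat > ov.py <<'E'
from h import *
def overlay(n,im,pr,pt,roi,out,zt=0.,S=8,hand=0.):
    x0,y0,x1,y1=roi
    z=cv2.resize(im[y0:y1,x0:x1],None,fx=S,fy=S,interpolation=cv2.INTER_CUBIC)
    def ln(p,a,b,c,zo=0):
        q=proj(n,T(p,[a,b])+[0,0,zo]);q=np.round(((q-[x0,y0])+.5)*S).astype(int)
        cv2.line(z,tuple(map(int,q[0])),tuple(map(int,q[1])),c,1)
    def rect(p,x0_,x1_,y0_,y1_,zz,c,zo=0):
        k=[(x0_,y0_,zz),(x1_,y0_,zz),(x1_,y1_,zz),(x0_,y1_,zz)]
        for i in range(4): ln(p,k[i],k[(i+1)%4],c,zo)
    if pr is not None:
        rect(pr,-.112,.112,-.035,.035,.015,(0,0,255)); rect(pr,-.112,.112,-.035,.035,0,(0,0,160))
        rect(pr,.106,.112,.011,.035,.041,(255,0,0));rect(pr,.106,.112,-.035,-.011,.041,(255,0,0))
        rect(pr,-.112,-.106,.0065,.035,.041,(255,0,0));rect(pr,-.112,-.106,-.035,-.0065,.041,(255,0,0))
        for s_ in(-1,1):
            ln(pr,(-.106,s_*.02,.041),(-.046,s_*.02,.041),(0,255,0));ln(pr,(.082,s_*.02,.041),(.106,s_*.02,.041),(0,255,0))
    if pt is not None:
        rect(pt,-.1,.1,-.016,.016,.03,(0,0,255),zt);rect(pt,.124+hand,.194+hand,-.012,.012,.029,(255,0,255),zt);rect(pt,.155+hand,.183+hand,.012,.017,.015,(0,255,255),zt)
        ln(pt,(-.145+.03,0,.015),(-.145,0,.015),(0,255,0),zt);ln(pt,(-.145,0,.015),(-.145,.035,.015),(0,255,0),zt)
    cv2.imwrite("pics/"+out,z)
E
python3 - <<'E'
from ov import *
t=cv2.imread("pics/top0.png"); s=cv2.imread("pics/side0.png")
pr=[.6560,.0961,-1.335];pt=[.48796,.0882,-1.288]
overlay("top",t,pr,pt,(200,108,302,196),"ot.png",S=7)
overlay("side",s,pr,pt,(180,170,265,250),"os.png",S=7)
E
```

```text
(no output)
```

View pics/ot.png

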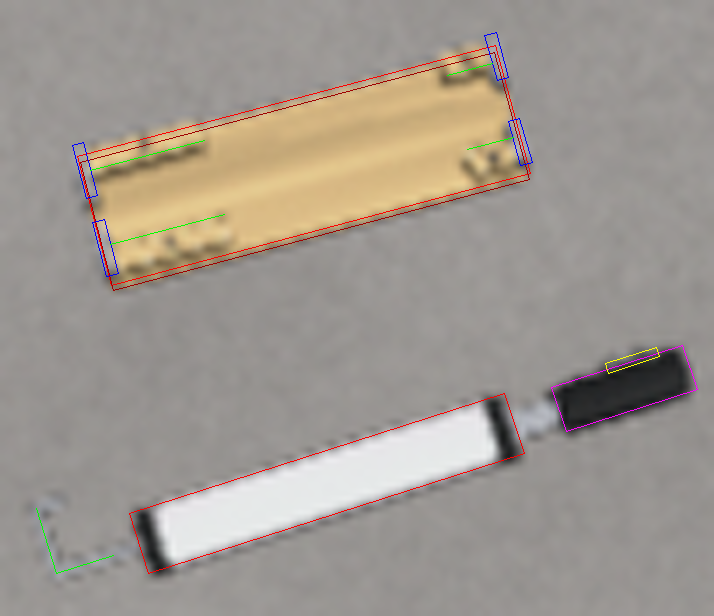

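View pics/os.png

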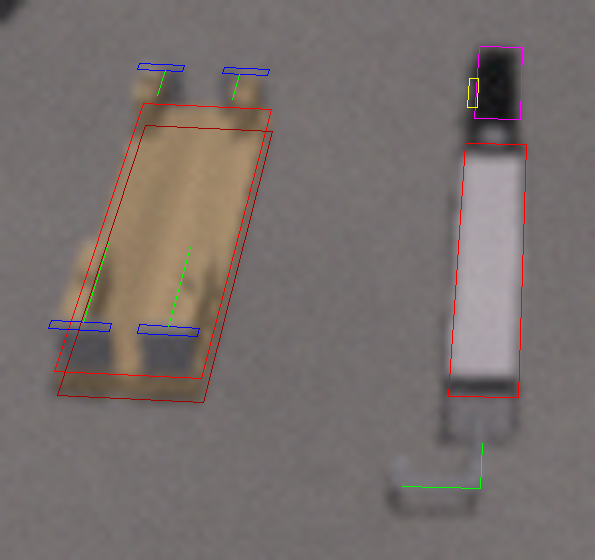

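```bash
cat > fit2.py <<'E'
from fit import *
def model(n,p,S=12):
    W=[box(-.112,.112,-.035,.035,0,.015)];Pn=[];Pf=[]
    for sg in(-1,1):
        y0,y1=sorted((sg*.02,sg*.035))
        W+=[box(-.106,-.046,y0,y1,.015,.041),box(.082,.106,y0,y1,.015,.041)]
        y0,y1=sorted((sg*.011,sg*.035));Pf.append(box(.106,.112,y0,y1,.015,.041))
        y0,y1=sorted((sg*.0065,sg*.035));Pn.append(box(-.112,-.106,y0,y1,.015,.041))
    m=np.zeros((384*S,512*S),np.uint8)
    def f(bs,v):
        for b in bs:
            q=(proj(n,T(p,b))+.5)*S-.5
            cv2.fillConvexPoly(m,cv2.convexHull(np.round(q).astype(np.int32)),v)
    if n=="side": f(Pf,0);f(W,255);f(Pn,0)
    else: f(W,255);f(Pn+Pf,0)
    m=cv2.GaussianBlur(cv2.resize(m,(512,384),interpolation=cv2.INTER_AREA).astype(float)/255,(0,0),.5)
    return m
F={"top":(a2,win2),"side":(a3,win3)}
def c(n,q): return ((model(n,q)-F[n][0])**2)[F[n][1]].sum()
for names in(["top"],["side"],["top","side"]):
    print(names,fitit(lambda q:sum(c(n,q) for n in names),[.6545,.0955,-1.335],[.004,.004,.03]))
E
python3 fit2.py
```

```text
tube (array([ 0.48795511,  0.08820898, -1.2880605 ,  0.08618843]), np.float64(14.635987240484429))
rest (array([ 0.65595977,  0.09613033, -1.33498053,  0.10766235]), np.float64(50.15622766014776))
rest side (array([ 0.65791404,  0.0937303 , -1.32816338,  0.11281218]), np.float64(136.08238692810457))
['top'] (array([ 0.65478337,  0.09611372, -1.32964769]), np.float64(40.92631491024065))
['side'] (array([ 0.65702386,  0.09531824, -1.33214366]), np.float64(20.909126843611425))
['top', 'side'] (array([ 0.65596572,  0.09553015, -1.33011635]), np.float64(69.98470936152103))
```

```bash
cat >> h.py <<'E'
def rot(yaw,s=1):
    y=s*np.array([-np.sin(yaw),np.cos(yaw),0]);z=np.array([0,0,-1.]);x=np.cross(y,z);return np.column_stack([x,y,z])
def ax(yaw): return np.array([np.cos(yaw),np.sin(yaw),0])
PR=np.array([.656,.0955,-1.331]);PT=np.array([.489,.088,-1.29])
def st(m=""):
    s=robot.get_state();print(m,"t%.2f"%s["time"],"pos",np.round(s["ee_pos"],4),"F",np.round(s["force"],1),"M",np.round(s["moment"],2),"open %.4f"%s["opening"],flush=True);return s
E
python3 - <<'E'
from h import *
for s in(1,-1):
    print(s,robot.ik([*PT[:2],.2],rot(PT[2],s)),robot.ik([.72,-.166,.03],rot(PR[2],s)))
E
```

```text
1 [ 0.60936308  0.37281646 -1.01964938  1.92767112  0.36750652  1.04249044
 -0.28893002] [ 0.55538561  0.90656267 -0.61382548  1.3933957   0.56189247  1.01835929
  0.06630482]
-1 [-1.12984741  0.37734284  1.09071912  1.97727328 -0.39375501  1.01941661
 -2.71612543] [ 0.12994626  0.82065266  0.08766661  1.4122747  -0.08108382  0.91217809
 -2.66230847]
```

```bash
python3 - <<'E'
from h import *
p=np.array([*PT[:2],0])+.03*ax(PT[2]); R=rot(PT[2])
robot.move_ptp(p+[0,0,.15],R); st()
grab("top","t1.png");grab("side","s1.png")
print(robot.move_linear(p+[0,0,.024],velocity=.1,threshold=10)); st("down")
robot.gripper_to(.02); s=st("grip")
robot.move_linear(p+[0,0,.06],velocity=.08); st("lift")
grab("top","t2.png");grab("side","s2.png")
E
```

```text
t2.74 pos [0.4975 0.0584 0.1499] F [ 0.  -0.3 -0.2] M [-0.02 -0.13 -0.07] open 0.0941
False
down t4.25 pos [0.4977 0.0592 0.0245] F [ 0.3 -0.1 -0.7] M [-0.   -0.11  0.02] open 0.0938
grip t5.22 pos [0.4974 0.0592 0.024 ] F [ 1.3  0.3 -0. ] M [ 0.06 -0.36 -0.01] open 0.0322
lift t5.83 pos [0.4973 0.0589 0.0601] F [ 0.5  0.3 -5.1] M [ 0.02 -0.14  0.06] open 0.0321
```

```bash
python3 - <<'E'
from ov import *
pt=PT.copy()
overlay("top",cv2.imread("pics/t2.png"),PR,pt,(200,108,302,210),"ot2.png",zt=.045-.009,S=6)
overlay("side",cv2.imread("pics/s2.png"),PR,pt,(180,130,270,250),"os2.png",zt=.036,S=5)
E
```

```text
(no output)
```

View pics/ot2.png

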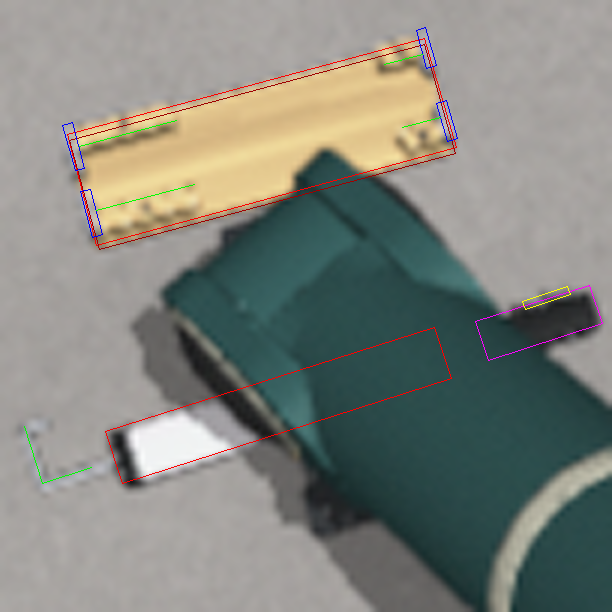

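View pics/os2.png

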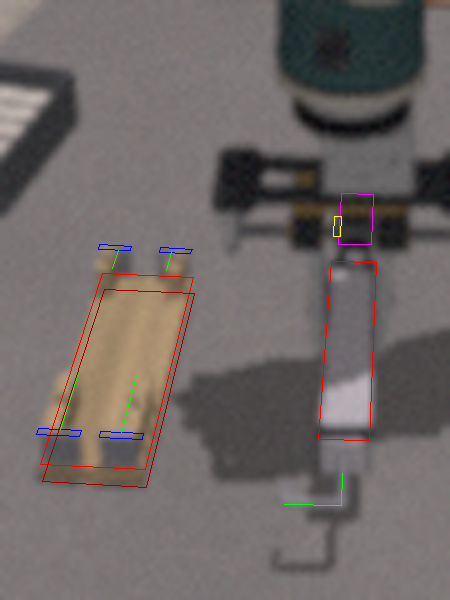

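```bash
python3 - <<'E'
from h import *
p=np.array([*PR[:2],0])+.03*ax(PR[2]); R=rot(PR[2])
s=robot.get_state()
robot.move_linear([*s["ee_pos"][:2],.085],velocity=.1)
robot.move_linear(p+[0,0,.085],velocity=.15,frame=R); st("above")
grab("top","t3.png");grab("side","s3.png")
from ov import overlay
z=.085-.024
overlay("top",cv2.imread("pics/t3.png"),PR,PR,(190,90,302,192),"ot3.png",zt=z,S=6)
overlay("side",cv2.imread("pics/s3.png"),PR,PR,(170,110,270,250),"os3.png",zt=z,S=4)
E
```

```text
above t7.58 pos [0.6626 0.0664 0.0848] F [ 0.4  0.1 -4.5] M [ 0.02 -0.06  0.  ] open 0.0316
```

View pics/ot3.png

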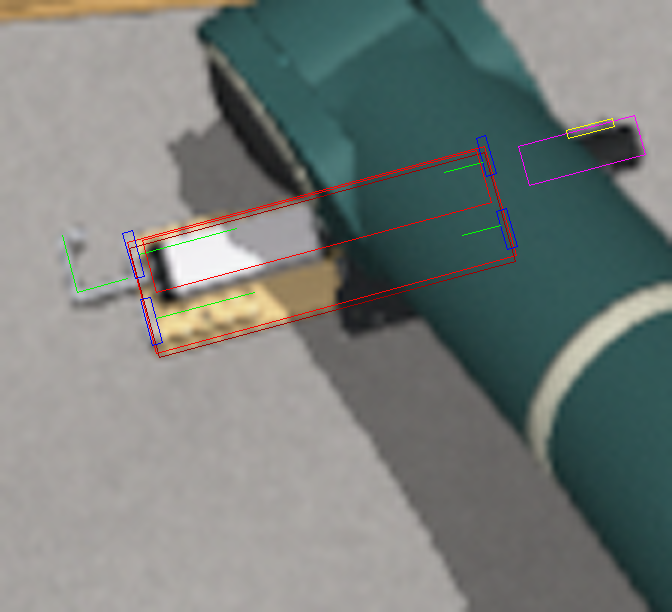

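View pics/os3.png

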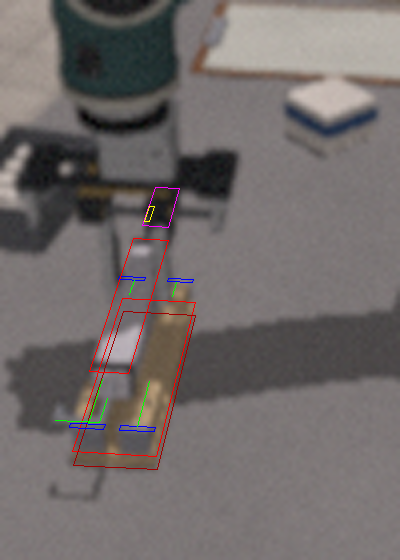

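```bash
python3 - <<'E'
from h import *
p=np.array([*PR[:2],0])+.03*ax(PR[2])
print(robot.move_linear(p+[0,0,.05],velocity=.05,threshold=6)); st("a")
s=robot.get_state()
if s["ee_pos"][2]<.052:
    print(robot.move_linear(p+[0,0,.0385],velocity=.03,threshold=6)); st("b")
grab("top","t4.png");grab("side","s4.png")
E
```

```text
False
a t8.53 pos [0.6633 0.0665 0.0503] F [ 0.8 -0.2 -4.9] M [ 0.04 -0.11  0.02] open 0.0316
True
b t8.93 pos [0.6631 0.0662 0.0388] F [-1.5 -0.3  6.6] M [-0.11 -0.02  0.04] open 0.0316
```

```bash
python3 - <<'E'
from h import *
from ov import overlay
robot.gripper_to(.07); st("rel")
p=np.array([*PR[:2],0])+.03*ax(PR[2])
robot.move_linear(p+[0,0,.14],velocity=.15); st("up")
# above handle
robot.move_ptp(np.array([*PR[:2],0])+.169*ax(PR[2])+[0,0,.14],rot(PR[2])); st("hand")
im=grab("top","t5.png");overlay("top",im,PR,PR,(200,100,302,192),"ot5.png",zt=.015,S=7)
im=grab("side","s5.png");overlay("side",im,PR,PR,(170,150,260,250),"os5.png",zt=.015,S=6)
E
```

```text
rel t9.79 pos [0.6624 0.0661 0.0381] F [ 0.1 -0.  -0.1] M [-0.05 -0.1  -0.03] open 0.0698
up t10.62 pos [0.6627 0.0661 0.1391] F [-0.4  0.1  0.1] M [-0.03 -0.08 -0.02] open 0.0700
hand t11.23 pos [ 0.6957 -0.0692  0.1389] F [-0.7  1.   0.3] M [-0.03 -0.11  0.02] open 0.0701
```

View pics/ot5.png

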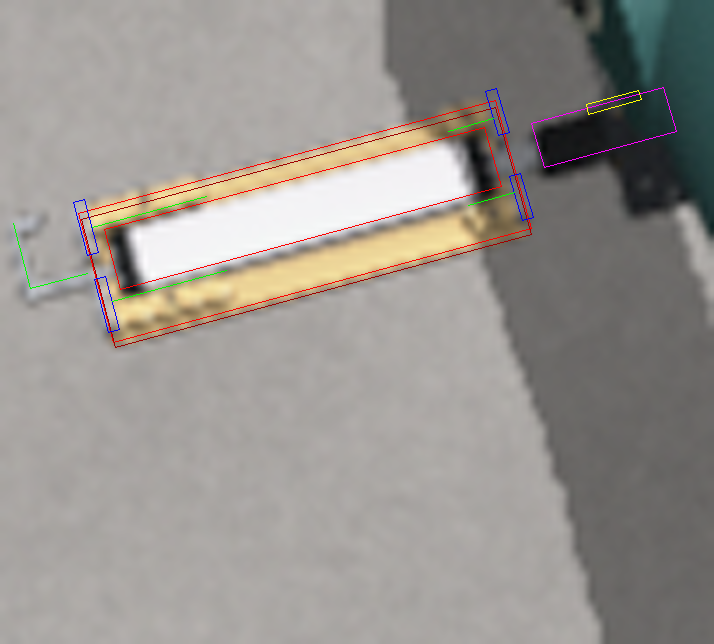

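View pics/os5.png

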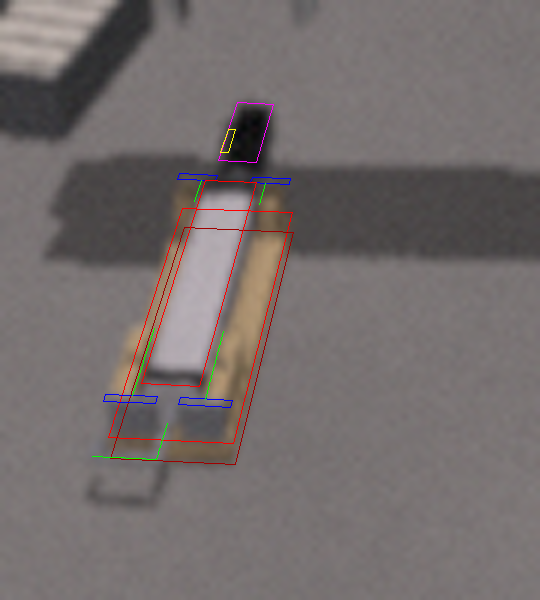

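```bash
python3 - <<'E'
from h import *
p=np.array([*PR[:2],0])+.169*ax(PR[2])
print(robot.move_linear(p+[0,0,.03],velocity=.12,threshold=10)); st("down")
robot.gripper_to(.015); st("grip")
robot.pause(.3); st("hold")
grab("top","t6.png");grab("side","s6.png")
E
```

```text
False
down t12.40 pos [ 0.6967 -0.0686  0.0309] F [ 0.  -0.4 -0.4] M [-0.07 -0.16  0.  ] open 0.0702
grip t13.17 pos [ 0.6961 -0.0687  0.03  ] F [-1.6 -1.7  1.7] M [-0.2   0.08  0.16] open 0.0245
hold t13.47 pos [ 0.6961 -0.0687  0.03  ] F [-1.2 -2.   1.5] M [-0.33  0.24  0.15] open 0.0249
```

```bash
python3 - <<'E'
from h import *
p0=robot.get_state()["ee_pos"];d=ax(PR[2])
for D in(.03,.07,.095,.125):
    r=robot.move_linear(p0*[1,1,0]+[0,0,.03]+d*D,velocity=.05,threshold=14)
    s=st(f"{D} {r}"); print("travel",(s["ee_pos"]-p0)@d,"Fx",s["force"]@d)
    if r: break
robot.pause(.5);s=st("hold");print("travel",(s["ee_pos"]-p0)@d,"Fx",s["force"]@d)
grab("top","t7.png");grab("side","s7.png")
E
```

```text
0.03 False t14.32 pos [ 0.7033 -0.0978  0.03  ] F [-0.3  2.6  1.1] M [ 0.58 -0.08  0.02] open 0.0244
travel 0.02996058547351318 Fx -2.580039799126241
0.07 False t15.27 pos [ 0.7127 -0.1365  0.03  ] F [-0.7  4.1  1.1] M [ 0.76 -0.03 -0.04] open 0.0244
travel 0.06976497267700675 Fx -4.175847953186969
0.095 False t15.92 pos [ 0.7186 -0.1606  0.03  ] F [-0.7  4.8  1.5] M [ 0.96  0.09 -0.01] open 0.0244
travel 0.0945645499602932 Fx -4.867090451296811
0.125 True t16.31 pos [ 0.7215 -0.1718  0.0293] F [-0.7  5.1  1.8] M [ 0.97  0.01 -0.02] open 0.0247
travel 0.10616633565569827 Fx -5.125612708353823
hold t16.81 pos [ 0.7215 -0.1714  0.0292] F [-2.2  6.3  1.2] M [ 1.22  0.07 -0.04] open 0.0249
travel 0.10574585930964335 Fx -6.6218986380535165
```

```bash
python3 - <<'E'
from ov import *
pt=PR.copy();pt[:2]+=.0055*ax(PR[2])[:2]
overlay("top",cv2.imread("pics/t7.png"),PR,pt,(200,90,320,182),"ot7.png",zt=.015,S=6,hand=.1)
overlay("side",cv2.imread("pics/s7.png"),PR,pt,(170,120,270,250),"os7.png",zt=.015,S=4,hand=.1)
E
```

```text
(no output)
```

View pics/ot7.png

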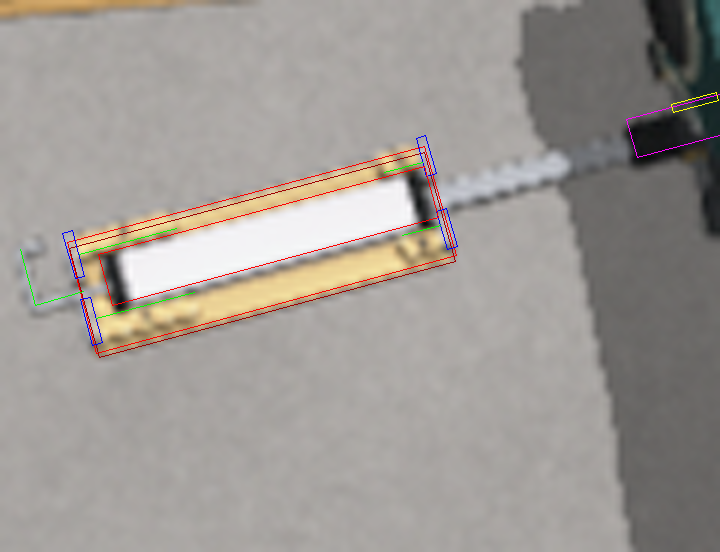

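View pics/os7.png

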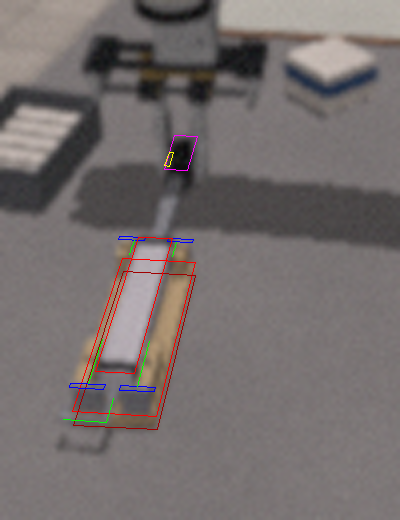

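```bash
python3 - <<'E'
from h import *
st("final"); robot.sign_off()
E
```

```text
final t16.91 pos [ 0.7214 -0.1715  0.0293] F [-0.7  6.2  1. ] M [ 1.2   0.05 -0.03] open 0.0244
the job is handed in; nothing more can be done
```

I laid the hook in the plywood rest with the handle through the wide slot and let go. I then gripped the handle over the button and drew it out to the second stop. I handed the job in at 16.9 s with the handle still gripped and held out. Sign-off gave no verdict.

- **Placing:** the tube touched the rest's floor at a tool height of 38.8 mm, against 39 mm expected. The pictures after release show it flat in the compartment.
- **Button:** the fingers closed to about 24.5–25 mm on the handle, which is its width with the button in (29 mm with it out).
- **Pull:** the pull force rose from 2.6 to 4.9 N along the spring, then hit a hard stop after 106 mm. That is 100 mm of handle plus about 6 mm of the tube sliding to the end plate.
- **At the end:** the pull was still about 6 N, against the 5 N spring. The last pictures show the handle where 100 mm of draw puts it, with the tube flat.
- **Bystanders:** the arm kept away from the carton, switch box and tape roll and met no unexpected forces. I did not measure their positions again afterwards.
- **Disagreement:** the two cameras differed by about 2 mm on the rest's position. I used the average, and it fitted.

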